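# Load the UV curing hood and start it at its guarded switch

### The job

The three glued blocks are ready to cure. First slide their loaded tray into the open mouth of the curing hood, without spilling or ramming it, until it is fully home against the stop inside (the stop is set to a different depth for each batch, so feel for it) and the interlock pin there is pushed in. Then flip the black guard cover on the sloping console up until it stays open by itself, press the raised near end of the rocker switch beneath it until the rocker snaps over, and let go of everything; leave the cover standing open, the tray home with its blocks in it, and the other things on the bench where they are.

Things in the scene. Friction and masses are not known exactly. Their poses are not given: they have to be found in the camera images.
- hood: UV curing hood: grey and white open-fronted tunnel fixed on the bench, 183 wide (y) x 110 deep (x) x 124 mm high. Origin: middle of its underside, x into it, z up. Inside, across its back, is a clamped stop bar 3 to 25 mm above the bench; the bar's front face lies somewhere between x = +7 and +23 mm (not reported): feel for it, it is rigid.
- hood_mouth (a point): Middle of the hood's mouth at bench height (hood x = -55 mm); axes as the hood's (x straight in). The mouth is 155 mm wide, 58 mm high and has no floor: the tray slides on the bench top. Two guide horns 22 mm high flare out in front of it from 155 to about 183 mm apart over 29 mm.
- tray: Steel tray: 100 deep (x) x 150 wide (y), rim 16 mm high, floor 3 mm, 0.24 to 0.42 kg; sliding it takes some 3 to 8 N. Origin: middle of its underside. Its +x end (back) goes in first, with 2.5 mm of play each side in the mouth. Home, its origin lies between x = -43 and -27 mm in the hood's frame, so 22 to 38 mm of tray stay outside.
- tray_handle (a point): Middle of the pull's cross bar: a 10 mm round bar, 70 mm long along the tray's y, 90 mm in front of the tray's origin (40 mm clear of its front wall), axis 30 mm above the bench.
- interlock (a joint): Interlock pin in the middle of the stop bar, 10 mm above the bench: 0 = out (stands 6 mm out of the bar), 0.006 m = pushed flush by the tray's back. Light spring, about 0.8 N at the most; the tray's own friction holds it.
- block_left: Grey bored block 44x36x33 mm standing loose in the tray, on its +y side. Origin: middle of its underside.
- block_mid: Grey bored block 41x34x31 mm standing loose in the middle of the tray. Origin: middle of its underside.
- block_right: Grey bored block 44x36x33 mm standing loose in the tray, on its -y side. Origin: middle of its underside.
- console: The control console: a grey wedge-shaped box fixed on the bench, 120 wide (y) x 140 deep (x), 32 mm high in front and 94 mm at the back; origin: middle of its underside, x pointing to its high back, z up.
- switch_panel: Sloping top of the console, 24 degrees (0.417 rad) to the level. Origin: middle of the slope, on its surface; x points up the slope (away from the operator), z square out of it. Over its middle stands the black guard cover, 68 long x 56 wide, its roof 36 mm above the panel, hinged at its upper end.
- cover_hinge (a point): On the cover's hinge axis (which runs along the panel's y), at x = +38, z = +16 mm in the panel's frame.
- cover_tongue (a point): Point on the cover's lifting tongue: a plate 14 mm wide (y), 6 mm thick, that sticks out 30 mm from the cover's front wall at roof height; the point is its mid-thickness, 21 mm from that wall. Shut, it is at x = -57, z = +33 mm in the panel's frame with 30 mm of free air under it; it swings with the cover, 97 mm from the hinge.
- guard_cover (a joint): Angle of the guard cover: 0 = shut, 2.0 rad = fully open, standing up behind the rocker. An over-centre spring pulls it shut below about 1.0 rad (some 1.5 N at the tongue) and throws it open and holds it beyond that.
- rocker (a joint): Angle of the rocker switch: 0 = off (near, lower end raised), 0.4 rad = on (near end down). Over-centre spring: the near end needs about 5 N, then snaps over by itself beyond 0.2 rad and stays.
- rocker_near_end (a point): Where to press: top of the rocker's near end, 3 mm from that end. The rocker is 34 long (panel x) x 24 mm wide, pivoted in the panel's middle 10 mm above it; off, this point is at x = -13, z = +17 mm in the panel's frame, about 5 mm lower when on. A flat bezel 9 mm high surrounds it.
- aerosol: Pale blue aerosol can, 59 mm wide, 200 mm high: a bystander, leave it.
- end_cap_yellow: Open end cap, 52 mm wide, 42 mm high: a bystander, leave it.
- end_cap_dark: Open end cap, 62 mm wide, 48 mm high: a bystander, leave it.
Not all that is in view belongs to the job. Leave any orange or purple look-alike of the block_right alone.

How it is judged:
By the outcome, as a careful person would: the job done as asked, in the order asked, and still so for the second after the job is handed in, with the robot touching nothing.
It also fails if it takes over 58 s, if anything falls off the work surface, if the arm or the gripper's body presses on something with over 40 N, if the wrist force passes 120 N, or if a joint passes its speed limit or range.

### The arm

A 6-joint arm with a two-finger parallel gripper is mounted at the origin on a cart in front of the work surface, level with it; the furniture and walls round the work are solid. World frame = base frame: x ahead of the robot, y to its left, z up, the work surface at z = 0. Lengths are in m, angles in rad, forces in N, time in s.
With the tool pointing down it reaches from about 0.35 to 0.925 m from the base axis. Payload 6.4 kg.
Tool frame: the origin (TCP) lies midway between the tips of the shut fingers; the grasp point (between the pads) lies 19 mm behind it; z points along the fingers, y is the line along which they close (so a half turn about z gives the same grasp; the last joint's range is limited). The gripper opens to 85 mm and grips with 20 to 120 N. Pads are 22 mm wide; open, the fingers measure 114 mm over their backs; the gripper's body (76 mm by 85 mm) begins 54 mm behind the grasp point. The pads swing forward as they close: fully open they stand 13 mm farther back than shut.
Start: joints at [1.086, 0.245, 1.558, -0, 1.339, -0.174], TCP at [0.199, 0.619, 0.193] pointing down, gripper open.
Joint ranges: [-3.13, 3.13], [-1.02, 2.26], [0.13, 2.54], [-0.95, 4.09], [0.21, 2.88], [-2.74, 2.74]. Speed limits (rad/s): [2.57, 2.57, 3.14, 3.14, 3.14, 3.14].

### API

Orientations are given as a unit quaternion [x, y, z, w].
In Python, from workcell import ctrl gives the robot as it stands.
- The arm moves only by the shell command python3 -m creep 'ROWS' [FORCE]. ROWS is JSON, a list of rows, each an object with "jaw": the finger opening in mm, from 0 to 85.4; "delta_pos": the shift along the tool's x, y, z in mm, a list of three; "spin": the turn about the tool's z in degrees. A call has 1 to 20 rows; each row shifts and turns the commanded pose from where the row before left it, along the tool's axes as they then stand; what a row does not reach is not made up. A row lasts 1/12 s, in which the tool goes at most 41.7 mm and 7.16 degrees, less where a joint would pass 70% of its speed; a pose out of reach is approached as far as the arm can. A call with a gripper value outside its range is refused whole. The fingers move at their own pace and stop on an object; FORCE is the grip in N (left out, the last holds). Time passes only in rows, so rows that do not move let the fingers close. It gives the time, the measured TCP pose, the force, the opening and the grip force at its end, in the units of the state.
- ctrl.state(): the state, without advancing time (a new reading comes with each control period).
- ctrl.read_camera(name): name is "scene" or "side" or "wrist"; returns (picture, depth): 420x560x3 uint8, red, green, blue; 420x560 float32, m along the optical axis (not along the pixel's ray), 0 where there is no reading.
- ctrl.calibration(name): a dict with "mtx" (3x3 intrinsics, pixels), "dist" ([k1, k2, p1, p2, k3] as OpenCV has them; the pictures are not rectified), "T" (4x4, takes a point from camera to world coordinates). Camera axes: x right, y up, looking along -z (the intrinsics and any distortion apply to the point x, -y, -z); pixel columns grow to the right and rows downward; lengths in m; the calibration is good to about 2 mm. A picture is of the moment at which its call begins: read the wrist's pose just before it. calibration takes no time and is no camera call; for the wrist camera it gives the pose at the moment of the call.
- ctrl.close_job(): hands the job in; it is judged then, once.
Trained networks look in the newest picture that a camera, given by its name, has taken for a name from the list of things; names that differ only in an ending like _2 or _b are one class to them, and where a whole thing is asked for, a point or a joint stands for the part that bears it (a point fixed in the world has none). Each returns a list of dicts, best first, with "p" (0 to 1); they miss things now and then, are a little off and sometimes report something else, mostly with a low value. They report only what shows in the picture. A call takes as long as a camera call. They do not tell look-alikes from the thing itself.
- ctrl.spot_in(camera, thing): "location" ([x, y, z] in m, in the coordinates of the camera as it stood for that picture, good to about 4 mm: the middle of the surface that is visible of it).
- ctrl.outline_of(camera, thing): "pixels" (420x560 bool, what is visible of it).
- ctrl.landmark_of(camera, thing): "location" ([x, y, z] in m, in the coordinates of the camera as it stood for that picture, good to about 4 mm: a listed point, or the origin of a listed thing).
The state is a dict: "t": time; "joints": joint angles; "joint_vel": joint speeds; "tau": joint torques, N m; "eef_pos": TCP position; "ee_rot": TCP orientation; "wrist_force": force on the tool from outside, world axes, zero at the start; "wrist_torque": the same for the moment, N m; "grip_width": finger opening in m; "grip_force": force on a finger pad.
Only numpy, scipy, OpenCV 4.12 (cv2) and the standard library are available. Lean on these libraries where they do the work, as an engineer would, in place of code of your own. Each camera call takes 0.05 s, during which the arm holds its last target. There are 200 camera calls.

## Working session

There is one attempt and no reset: what is moved stays moved. The work goes in short steps, Python scripts to look and compute and a shell command to move; the robot and the scene stay as the last step left them, time stands still between calls to the robot, and variables do not carry over. Pictures are saved under pics/ and viewed, at most 10 in all, crops included, and the job is handed in when it is done.

```bash
mkdir -p pics; ls
cat > h.py <<'E'
import numpy as np, cv2
from workcell import ctrl
from scipy.spatial.transform import Rotation as R
def snap(c,name):
    T=np.array(ctrl.calibration(c)['T']); p,d=ctrl.read_camera(c)
    cv2.imwrite('pics/'+name+'.png',p[:,:,::-1]); return p,d,T
def lm(c,things,T,f='landmark_of'):
    for t in things:
        for r in getattr(ctrl,f)(c,t)[:2]:
            print(c,t,round(r['p'],2),np.round((T@np.r_[r['location'],1])[:3],4))
E
python3 - <<'E'
from h import *
s=ctrl.state(); print({k:np.round(v,3) for k,v in s.items()})
for c in ['scene','side']:
    p,d,T=snap(c,c+'0'); print(c,np.round(T[:3,3],2))
    lm(c,['hood','hood_mouth','tray','tray_handle','block_mid','console','switch_panel','cover_hinge','cover_tongue'],T)
E
```

```text
pics
{'t': np.float64(0.0), 'joints': array([ 1.086,  0.246,  1.559, -0.   ,  1.339, -0.174]), 'joint_vel': array([ 0.   ,  0.   ,  0.002,  0.   , -0.   ,  0.001]), 'tau': array([ 0.0000e+00, -4.2951e+01, -3.2613e+01, -0.0000e+00,  5.0000e-03,
        0.0000e+00]), 'eef_pos': array([0.198, 0.618, 0.192]), 'ee_rot': array([ 0.155,  0.988, -0.001, -0.   ]), 'wrist_force': array([-0.807, -0.488, -0.126]), 'wrist_torque': array([ 0.011, -0.021, -0.031]), 'grip_force': np.float64(0.0), 'grip_width': np.float64(0.085)}
scene [ 0.22 -0.84  0.58]
scene hood 0.66 [0.7375 0.0489 0.0013]
scene hood 0.47 [ 0.5997 -0.2767  0.0915]
scene hood_mouth 0.82 [0.6792 0.0446 0.001 ]
scene tray 0.67 [ 5.441e-01  8.040e-02 -3.000e-04]
scene tray_handle 0.62 [0.4557 0.0848 0.0316]
scene block_mid 0.52 [0.557  0.0815 0.0049]
scene console 0.9 [ 0.5805 -0.2645  0.0012]
scene switch_panel 0.85 [ 0.5807 -0.2642  0.0643]
scene cover_hinge 0.93 [ 0.5984 -0.2764  0.0926]
scene cover_tongue 0.86 [ 0.5294 -0.2254  0.0718]
side [0.4  0.7  0.48]
side hood 0.96 [ 0.7355  0.0509 -0.0028]
side tray 0.73 [0.5402 0.0829 0.0044]
side tray_handle 0.67 [0.4532 0.0899 0.0321]
side block_mid 0.72 [ 0.736   0.0519 -0.002 ]
side block_mid 0.65 [0.5556 0.081  0.0068]
side console 0.65 [ 0.577  -0.2594 -0.0038]
side switch_panel 0.83 [ 0.5772 -0.2656  0.0635]
side switch_panel 0.27 [ 0.4034 -0.1817  0.0036]
side cover_hinge 0.85 [ 0.6004 -0.2764  0.0944]
```

View pics/scene0.png

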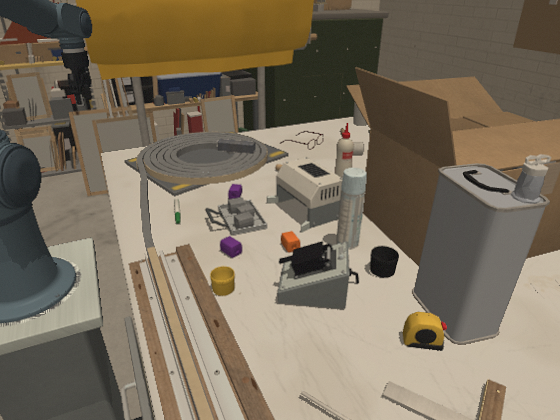

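View pics/side0.png

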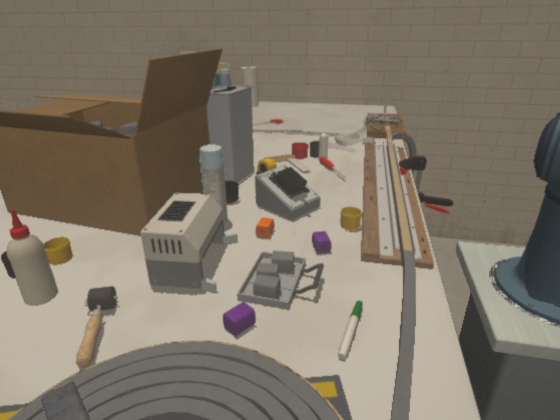

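Run:
```python
from h import *
s=ctrl.state(); Rt=R.from_quat(s['ee_rot']).as_matrix(); T=np.array(ctrl.calibration('wrist')['T'])
print('cam in tool',np.round(Rt.T@(T[:3,3]-s['eef_pos']),3)); print(np.round(Rt.T@T[:3,:3],2)); print(np.round(Rt,3)); print(ctrl.calibration('wrist'))
print('delta tool to .46,.07,.33',Rt.T@(np.array([.46,.07,.33])-s['eef_pos'])*1000)
```

```text
cam in tool [ 0.07  -0.    -0.182]
[[ 0.    0.96  0.28]
 [ 1.   -0.    0.  ]
 [ 0.    0.28 -0.96]]
[[-0.952  0.306 -0.   ]
 [ 0.306  0.952 -0.   ]
 [ 0.    -0.    -1.   ]]
{'mtx': array([[341.12037683,   0.        , 274.10362767],
       [  0.        , 341.12037683, 210.07834226],
       [  0.        ,   0.        ,   1.        ]]), 'dist': array([-0.00445202,  0.        ,  0.        ,  0.        ,  0.        ]), 'T': array([[ 3.05310311e-01, -9.13353808e-01, -2.69389003e-01,
         1.31688073e-01],
       [ 9.52252849e-01,  2.92733226e-01,  8.67281392e-02,
         6.40146542e-01],
       [-3.54364209e-04, -2.83005441e-01,  9.59118238e-01,
         3.75004724e-01],
       [ 0.00000000e+00,  0.00000000e+00,  0.00000000e+00,
         1.00000000e+00]])}
delta tool to .46,.07,.33 [-416.53923919 -442.69235324 -136.70233962]
```

```bash
python3 -m creep '[{"jaw":85,"delta_pos":[-30,-29,-6],"spin":0},{"jaw":85,"delta_pos":[-30,-29,-6],"spin":0},{"jaw":85,"delta_pos":[-30,-29,-6],"spin":0},{"jaw":85,"delta_pos":[-30,-29,-6],"spin":0},{"jaw":85,"delta_pos":[-30,-29,-6],"spin":0},{"jaw":85,"delta_pos":[-30,-29,-6],"spin":0},{"jaw":85,"delta_pos":[-30,-29,-6],"spin":0},{"jaw":85,"delta_pos":[-30,-29,-6],"spin":0},{"jaw":85,"delta_pos":[-30,-29,-6],"spin":0},{"jaw":85,"delta_pos":[-30,-29,-6],"spin":0},{"jaw":85,"delta_pos":[-30,-29,-6],"spin":0},{"jaw":85,"delta_pos":[-30,-29,-6],"spin":0},{"jaw":85,"delta_pos":[-30,-29,-6],"spin":0},{"jaw":85,"delta_pos":[-30,-29,-6],"spin":0},{"jaw":85,"delta_pos":[-30,-29,-6],"spin":0}]' 
python3 -m creep '[{"jaw":40,"delta_pos":[0,0,0],"spin":7},{"jaw":40,"delta_pos":[0,0,0],"spin":7},{"jaw":40,"delta_pos":[0,0,0],"spin":7},{"jaw":40,"delta_pos":[0,0,0],"spin":7},{"jaw":40,"delta_pos":[0,0,0],"spin":7},{"jaw":40,"delta_pos":[0,0,0],"spin":7},{"jaw":40,"delta_pos":[0,0,0],"spin":7},{"jaw":40,"delta_pos":[0,0,0],"spin":7},{"jaw":40,"delta_pos":[0,0,0],"spin":7},{"jaw":40,"delta_pos":[0,0,0],"spin":7},{"jaw":40,"delta_pos":[0,0,0],"spin":4}]' 40
python3 - <<'E'
from h import *
p,d,T=snap('wrist','w1'); np.savez('w1.npz',p=p,d=d,T=T)
print(ctrl.state()['joints'])
lm('wrist',['hood','hood_mouth','tray','tray_handle','block_left','block_mid','block_right','console','switch_panel','cover_hinge','cover_tongue'],T)
E
```

```text
t: 2.25
eef_pos: [0.4914, 0.0714, 0.2829]
ee_rot: [0.155, 0.988, 0.0, 0.0]
wrist_force: [-0.1, 0.3, 0.1]
grip_width: 0.085
grip_force: 0.0
t: 3.17
eef_pos: [0.4907, 0.0735, 0.2823]
ee_rot: [0.72, 0.694, 0.0, 0.0]
wrist_force: [-0.0, 0.1, -1.0]
grip_width: 0.0399
grip_force: 0.0
[-8.02696392e-02 -1.88080403e-01  1.83869747e+00  4.03821694e-06
  1.49076389e+00 -4.29615371e-02]
wrist hood 0.83 [0.7409 0.0542 0.0032]
wrist tray 0.85 [0.5458 0.081  0.002 ]
wrist tray_handle 0.73 [ 0.5822 -0.2569  0.0042]
wrist tray_handle 0.62 [0.4575 0.0855 0.0306]
wrist block_left 0.82 [0.5467 0.1277 0.0036]
wrist block_mid 0.89 [0.555  0.0848 0.002 ]
wrist block_right 0.95 [0.5369 0.0337 0.0048]
wrist block_right 0.69 [ 0.5719  0.2151 -0.0006]
wrist console 0.86 [ 0.5824 -0.2609  0.0015]
wrist console 0.56 [0.5514 0.0857 0.0018]
```

View pics/w1.png

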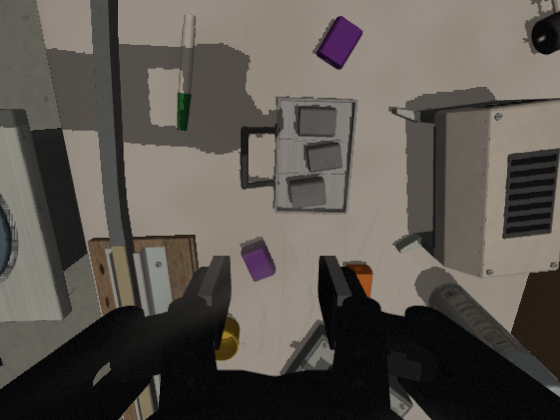

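```bash
cat >> h.py <<'E'
def cloud(c,d,T):
    k=ctrl.calibration(c); K=k['mtx']; h,w=d.shape
    u,v=np.meshgrid(np.arange(w),np.arange(h))
    q=cv2.undistortPoints(np.stack([u,v],-1).reshape(-1,1,2).astype(float),K,k['dist']).reshape(h,w,2)
    P=np.stack([q[...,0]*d,-q[...,1]*d,-d],-1)
    P=P@T[:3,:3].T+T[:3,3]; P[d==0]=np.nan; return P
def rect(P): return [np.round(x,4) for x in cv2.minAreaRect((P[:,:2]).astype(np.float32))], np.round(cv2.boxPoints(cv2.minAreaRect(P[:,:2].astype(np.float32))),4).tolist()
E
python3 - <<'E'
from h import *
z=np.load('w1.npz'); P=cloud('wrist',z['d'],z['T']); X,Y,Z=P[...,0],P[...,1],P[...,2]
print('bench z',np.nanmedian(Z[230:250,290:330]))
m=(X>.49)&(X<.61)&(Y>-.01)&(Y<.17)&(Z>.0115)&(Z<.02)
print('rim',m.sum(),np.median(Z[m]),rect(P[m]))
m=(X>.42)&(X<.49)&(Y>.02)&(Y<.15)&(Z>.02)&(Z<.05)
print('handle',m.sum(),np.percentile(Z[m],[5,50,95]),rect(P[m]))
m=(X>.63)&(Y>-.08)&(Y<.17)&(Z>.115)&(Z<.135)
print('hood top',m.sum(),np.median(Z[m]),rect(P[m]))
m=(X>.60)&(X<.70)&(Y>-.08)&(Y<.18)&(Z>.01)&(Z<.03)
print('horn',m.sum())
for s in (1,-1):
    q=P[m&((Y-.045)*s>0)]; 
    for a in np.arange(.62,.70,.008):
        r=q[abs(q[:,0]-a)<.004]; 
        if len(r)>3: print(s,round(a,3),len(r),np.round([r[:,1].min(),r[:,1].max(),np.median(r[:,2])],4))
# hood front edge: min X per Y of top
m=(X>.63)&(Y>-.08)&(Y<.17)&(Z>.115)&(Z<.135); q=P[m]
ys=np.arange(-.03,.13,.01); e=[np.percentile(q[abs(q[:,1]-y)<.004][:,0],1) for y in ys]
print('front',np.round(e,4),np.polyfit(ys,e,1))
E
```

```text
bench z 0.0013543206605936275
rim 1194 0.016808177467239088 ([array([0.5413, 0.0807]), array([0.1503, 0.1077]), np.float64(86.3527)], [[0.4828000068664551, 0.009100000374019146], [0.5903000235557556, 0.002300000051036477], [0.5999000072479248, 0.15219999849796295], [0.49239999055862427, 0.1590999960899353]])
handle 695 [0.02258898 0.03458889 0.03687189] ([array([0.4661, 0.0857]), array([0.0782, 0.0308]), np.float64(86.4539)], [[0.44839999079704285, 0.047600001096725464], [0.47909998893737793, 0.04569999873638153], [0.4839000105857849, 0.12370000034570694], [0.45320001244544983, 0.12559999525547028]])
hood top 14599 0.1253160447764231 ([array([0.7459, 0.0515]), array([0.0935, 0.1818]), np.float64(5.4583)], [[0.6906999945640564, 0.13760000467300415], [0.7080000042915344, -0.04340000078082085], [0.8011000156402588, -0.03449999913573265], [0.7838000059127808, 0.14650000631809235]])
horn 639
1 0.644 28 [0.1335 0.1397 0.0203]
1 0.652 49 [0.1307 0.1396 0.0227]
1 0.66 59 [0.127  0.1381 0.0229]
1 0.668 72 [0.124  0.1366 0.0227]
1 0.676 68 [0.1226 0.1363 0.0238]
1 0.684 9 [0.137  0.1382 0.018 ]
1 0.692 13 [0.1379 0.1394 0.0181]
-1 0.62 8 [-0.08   -0.0794  0.0222]
-1 0.668 67 [-0.0549 -0.0451  0.0208]
-1 0.676 70 [-0.0522 -0.0388  0.0222]
-1 0.684 79 [-0.0492 -0.0336  0.0226]
-1 0.692 66 [-0.0464 -0.0311  0.0228]
front [0.7086 0.7074 0.7073 0.7057 0.705  0.7046 0.7031 0.7025 0.7012 0.7007
 0.6997 0.699  0.6979 0.6967 0.6962 0.6954] [-0.08904375  0.70595608]
```

```bash
python3 -m creep '[{"jaw":34,"delta_pos":[0,0,0],"spin":1.5},{"jaw":34,"delta_pos":[5.3,-17.8,20],"spin":0},{"jaw":34,"delta_pos":[5.3,-17.8,20],"spin":0},{"jaw":34,"delta_pos":[0,0,35],"spin":0},{"jaw":34,"delta_pos":[0,0,35],"spin":0},{"jaw":34,"delta_pos":[0,0,35],"spin":0},{"jaw":34,"delta_pos":[0,0,35],"spin":0},{"jaw":34,"delta_pos":[0,0,20],"spin":0},{"jaw":34,"delta_pos":[0,0,10],"spin":0},{"jaw":34,"delta_pos":[0,0,0],"spin":0},{"jaw":34,"delta_pos":[0,0,0],"spin":0}]' 40
python3 - <<'E'
from h import *
s=ctrl.state(); Rt=R.from_quat(s['ee_rot']).as_matrix()
print(Rt.T@(np.array([.4558,.0863,.013])-s['eef_pos'])*1000, np.degrees(np.arctan2(Rt[1,1],Rt[0,1])))
p,d,T=snap('wrist','w2')
E
```

```text
t: 4.68
eef_pos: [0.4565, 0.0861, 0.073]
ee_rot: [0.727, 0.686, 0.0, 0.0]
wrist_force: [0.1, 0.4, 0.4]
grip_width: 0.0342
grip_force: 0.0
[ 0.16922515 -0.79466783 60.02432765] -3.302978024056832
```

View pics/w2.png

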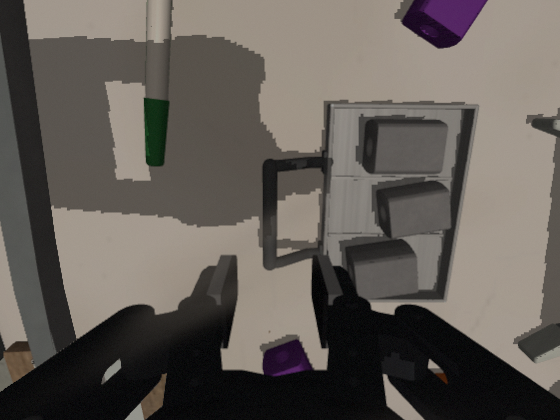

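```bash
python3 -m creep '[{"jaw":34,"delta_pos":[0,-0.4,20],"spin":0.3},{"jaw":34,"delta_pos":[0,-0.4,20],"spin":0},{"jaw":34,"delta_pos":[0,0,12],"spin":0},{"jaw":34,"delta_pos":[0,0,8],"spin":0},{"jaw":34,"delta_pos":[0,0,0],"spin":0},{"jaw":2,"delta_pos":[0,0,0],"spin":0},{"jaw":2,"delta_pos":[0,0,0],"spin":0},{"jaw":2,"delta_pos":[0,0,0],"spin":0},{"jaw":2,"delta_pos":[0,0,0],"spin":0},{"jaw":2,"delta_pos":[0,0,0],"spin":0},{"jaw":2,"delta_pos":[0,0,0],"spin":0}]' 40
python3 - <<'E'
from h import *
p,d,T=snap('wrist','w3'); np.savez('w3.npz',p=p,d=d,T=T)
P=cloud('wrist',d,T); X,Y,Z=P[...,0],P[...,1],P[...,2]
m=(X>.49)&(X<.61)&(Y>-.01)&(Y<.17)&(Z>.0115)&(Z<.02)
print('rim',m.sum(),np.median(Z[m]),rect(P[m]))
lm('wrist',['tray','hood_mouth'],T)
E
```

```text
t: 5.65
eef_pos: [0.4553, 0.0862, 0.0126]
ee_rot: [0.729, 0.685, 0.0, 0.0]
wrist_force: [-0.1, 0.1, 0.2]
grip_width: 0.0018
grip_force: 0.0
rim 7945 0.01637821451358068 ([array([0.5414, 0.0813]), array([0.1498, 0.1076]), np.float64(86.4696)], [[0.4830999970436096, 0.009800000116229057], [0.590499997138977, 0.0031999999191612005], [0.5997999906539917, 0.15279999375343323], [0.49230000376701355, 0.15940000116825104]])
wrist tray 0.65 [0.547  0.0799 0.0022]
```

View pics/w3.png

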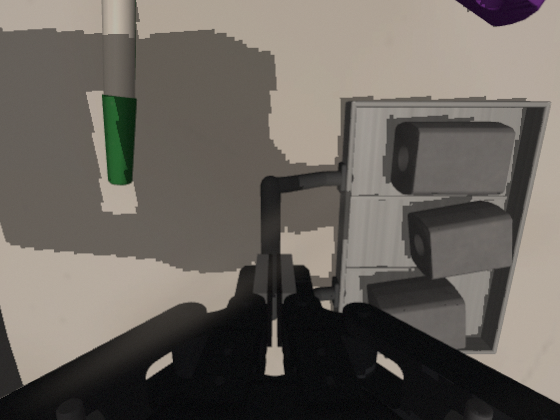

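Run:
```python
from h import *
z=np.load('w3.npz'); P=cloud('wrist',z['d'],z['T'])
np.set_printoptions(suppress=True,precision=4,linewidth=200)
for v in range(210,400,12):
    print(v,[tuple(np.round(P[v,u]*1000,0).astype(int)) if z['d'][v,u]>0 else None for u in (250,260,266,272,276,284,292)])
print(ctrl.state()['eef_pos'])
```

```text
210 [None, (np.int64(449), np.int64(101), np.int64(2)), (np.int64(454), np.int64(111), np.int64(36)), (np.int64(457), np.int64(111), np.int64(36)), (np.int64(459), np.int64(110), np.int64(36)), (np.int64(464), np.int64(100), np.int64(1)), (np.int64(468), np.int64(99), np.int64(0))]
222 [(np.int64(443), np.int64(94), np.int64(2)), (np.int64(449), np.int64(93), np.int64(1)), (np.int64(454), np.int64(104), np.int64(35)), (np.int64(457), np.int64(105), np.int64(37)), (np.int64(459), np.int64(104), np.int64(36)), (np.int64(463), np.int64(93), np.int64(2)), (np.int64(468), np.int64(92), np.int64(2))]
234 [(np.int64(442), np.int64(86), np.int64(2)), (np.int64(448), np.int64(86), np.int64(1)), (np.int64(454), np.int64(99), np.int64(36)), (np.int64(457), np.int64(98), np.int64(36)), (np.int64(458), np.int64(98), np.int64(35)), (np.int64(463), np.int64(85), np.int64(2)), (np.int64(468), np.int64(85), np.int64(1))]
246 [(np.int64(442), np.int64(78), np.int64(1)), (np.int64(448), np.int64(78), np.int64(1)), (np.int64(453), np.int64(92), np.int64(36)), (np.int64(456), np.int64(92), np.int64(37)),
[... 3319 characters left out ...]
64(92), np.int64(120))]
378 [(np.int64(452), np.int64(99), np.int64(131)), (np.int64(454), np.int64(97), np.int64(129)), (np.int64(455), np.int64(96), np.int64(128)), (np.int64(457), np.int64(96), np.int64(128)), (np.int64(458), np.int64(95), np.int64(127)), (np.int64(460), np.int64(95), np.int64(127)), (np.int64(462), np.int64(95), np.int64(127))]
390 [(np.int64(452), np.int64(97), np.int64(132)), (np.int64(454), np.int64(97), np.int64(133)), (np.int64(456), np.int64(97), np.int64(132)), (np.int64(457), np.int64(96), np.int64(132)), (np.int64(458), np.int64(96), np.int64(131)), (np.int64(460), np.int64(97), np.int64(132)), (np.int64(461), np.int64(96), np.int64(132))]
[0.455  0.0862 0.0123]
```

Run:
```python
from h import *
for c in('side','scene'):
    p,d,T=snap(c,c+'1'); P=cloud(c,d,T); X,Y,Z=P[...,0],P[...,1],P[...,2]
    m=(abs(X-.456)<.025)&(abs(Y-.086)<.02)&(Z>.004)
    print(c,np.histogram(Z[m],bins=np.arange(0,.15,.01))[0])
    v,u=np.where(m); cv2.imwrite(f'pics/{c}1c.png',cv2.resize(p[max(v.min()-40,0):v.max()+40,u.min()-60:u.max()+60,::-1],None,fx=4,fy=4)[:600,:800])
```

```text
side [  0   0   0  58   0  32  68  72  83  91 149  62  76 118]
scene [ 0  0  3 24  0 21 41 36 41 55 68 36 44 61]
```

View pics/side1c.png

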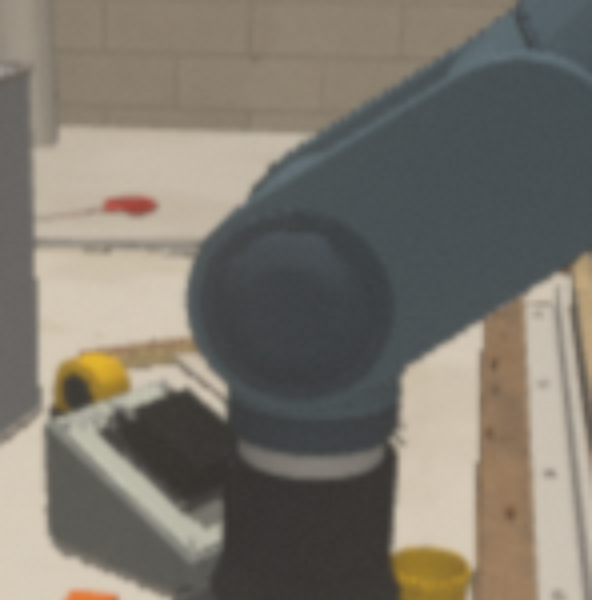

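The picture shows only the wrist, but both depth clouds put the true fingertips at about z = 0.056, with the reported TCP some 44 mm past them. I'll reopen and go down by that amount.

```bash
python3 -m creep '[{"jaw":34,"delta_pos":[0,0,0],"spin":0},{"jaw":34,"delta_pos":[0,0,0],"spin":0},{"jaw":34,"delta_pos":[0,0,0],"spin":0},{"jaw":34,"delta_pos":[0,0,0],"spin":0},{"jaw":34,"delta_pos":[0,0,12],"spin":0},{"jaw":34,"delta_pos":[0,0,12],"spin":0},{"jaw":34,"delta_pos":[0,0,8],"spin":0},{"jaw":34,"delta_pos":[0,0,4],"spin":0},{"jaw":34,"delta_pos":[0,0,2],"spin":0},{"jaw":34,"delta_pos":[0,0,0],"spin":0}]' 40
python3 - <<'E'
from h import *
for c in('side',):
    p,d,T=snap(c,c+'2'); P=cloud(c,d,T); X,Y,Z=P[...,0],P[...,1],P[...,2]
    for a,b in((.425,.45),(.462,.49)):
        m=(X>a)&(X<b)&(abs(Y-.086)<.016)&(Z>.004); print(np.sort(Z[m])[:12])
E
```

```text
t: 6.73
eef_pos: [0.4549, 0.0862, -0.026]
ee_rot: [0.729, 0.684, -0.0, -0.0]
wrist_force: [-0.7, -0.1, 0.2]
grip_width: 0.034
grip_force: 0.0
[0.01490518 0.01556899 0.01654468 0.01834631 0.01846461 0.01978857
 0.0199077  0.02002876 0.02009145 0.02033206 0.0205928  0.02201289]
[0.01523164 0.01541581 0.01676152 0.01720053 0.01824486 0.01838057
 0.01863109 0.01869268 0.01893066 0.0200474  0.0210126  0.02126785]
```

```bash
python3 -m creep '[{"jaw":2,"delta_pos":[0,0,0],"spin":0},{"jaw":2,"delta_pos":[0,0,0],"spin":0},{"jaw":2,"delta_pos":[0,0,0],"spin":0},{"jaw":2,"delta_pos":[0,0,0],"spin":0},{"jaw":2,"delta_pos":[0,0,0],"spin":0},{"jaw":2,"delta_pos":[0,0,0],"spin":0}]' 40
python3 - <<'E'
from h import *
s=ctrl.state();print(np.round(s['wrist_force'],1))
p,d,T=snap('wrist','w4'); P=cloud('wrist',d,T); X,Y,Z=P[...,0],P[...,1],P[...,2]
m=(X>.49)&(X<.61)&(Y>-.01)&(Y<.17)&(Z>.0115)&(Z<.02)
print('rim',m.sum(),np.median(Z[m]),rect(P[m]))
m=(X>.60)&(X<.72)&(Y>-.09)&(Y<.18)&(Z>.01)&(Z<.025)
print('horn',m.sum())
q=P[m&(Y>.05)]
for a in np.arange(.64,.70,.008):
    r=q[abs(q[:,0]-a)<.004]
    if len(r)>3: print(round(a,3),len(r),np.round([r[:,1].min(),r[:,1].max(),np.median(r[:,2])],4))
E
```

```text
t: 7.28
eef_pos: [0.4551, 0.0862, -0.0253]
ee_rot: [0.729, 0.685, -0.0, -0.0]
wrist_force: [-3.3, -0.6, 4.7]
grip_width: 0.0084
grip_force: 39.2
[-3.3 -0.6  4.7]
rim 8070 0.016334770124339412 ([array([0.5418, 0.0831]), array([0.096 , 0.1586]), np.float64(6.0066)], [[0.48570001125335693, 0.15700000524520874], [0.5023000240325928, -0.0007999999797903001], [0.5978999733924866, 0.00930000003427267], [0.5813000202178955, 0.1670999974012375]])
horn 0
```

Run:
```python
from h import *
z=np.load('w1.npz'); P=cloud('wrist',z['d'],z['T']); hsv=cv2.cvtColor(z['p'],cv2.COLOR_RGB2HSV)
for n,lo,hi in(('purple',(125,90,30),(155,255,255)),('orange',(5,170,120),(14,255,255))):
    k,l,st,c=cv2.connectedComponentsWithStats(cv2.inRange(hsv,lo,hi))
    for i in range(1,k):
        if st[i,4]>80:
            q=P[l==i]; q=q[~np.isnan(q[:,0])]; print(n,st[i],np.round(q.min(0),3),np.round(q.max(0),3))
s=ctrl.state(); Rt=R.from_quat(s['ee_rot']).as_matrix()
print(np.degrees(np.arctan2(Rt[1,1],Rt[0,1])), Rt.T@np.array([.505-s['eef_pos'][0],.0288-s['eef_pos'][1],0])*1000)
```

```text
purple [ 317   16   45   53 1323] [0.548 0.19  0.   ] [0.598 0.249 0.037]
purple [243 248  30  33 618] [ 0.445 -0.083  0.022] [ 0.484 -0.035  0.037]
orange [357 274  15  23 192] [ 0.602 -0.114  0.032] [ 0.622 -0.079  0.036]
-3.601336268938637 [-5.41225541e+01  5.33514376e+01  3.23403007e-03]
```

```bash
python3 -m creep '[{"jaw":2,"delta_pos":[-1.5,1.5,0],"spin":0},{"jaw":2,"delta_pos":[-3,3,0],"spin":0},{"jaw":2,"delta_pos":[-5,5,0],"spin":0},{"jaw":2,"delta_pos":[-6,6,0],"spin":0},{"jaw":2,"delta_pos":[-6,6,0],"spin":0},{"jaw":2,"delta_pos":[-6,6,0],"spin":0},{"jaw":2,"delta_pos":[-6,6,0],"spin":0},{"jaw":2,"delta_pos":[-6,6,0],"spin":0},{"jaw":2,"delta_pos":[-6,6,0],"spin":0},{"jaw":2,"delta_pos":[-5,4.5,0],"spin":0},{"jaw":2,"delta_pos":[-3.6,3.4,0],"spin":-0.5},{"jaw":2,"delta_pos":[0,0,0],"spin":-1.5},{"jaw":2,"delta_pos":[0,0,0],"spin":-2},{"jaw":2,"delta_pos":[0,0,0],"spin":-2},{"jaw":2,"delta_pos":[0,0,0],"spin":-1.8},{"jaw":2,"delta_pos":[0,0,0],"spin":-1},{"jaw":2,"delta_pos":[0,0,0],"spin":0},{"jaw":2,"delta_pos":[0,0,0],"spin":0}]'
python3 - <<'E'
from h import *
s=ctrl.state(); Rt=R.from_quat(s['ee_rot']).as_matrix(); print(np.degrees(np.arctan2(Rt[1,1],Rt[0,1])))
p,d,T=snap('wrist','w5'); P=cloud('wrist',d,T); np.savez('w5.npz',p=p,d=d,T=T)
lm('wrist',['tray','hood_mouth','hood'],T)
E
```

```text
t: 8.83
eef_pos: [0.506, 0.0283, -0.0252]
ee_rot: [0.675, 0.738, 0.0, 0.001]
wrist_force: [1.4, -2.1, 3.2]
grip_width: 0.0085
grip_force: 39.2
5.157097661068703
wrist hood 0.68 [0.5913 0.0845 0.0042]
```

View pics/w5.png

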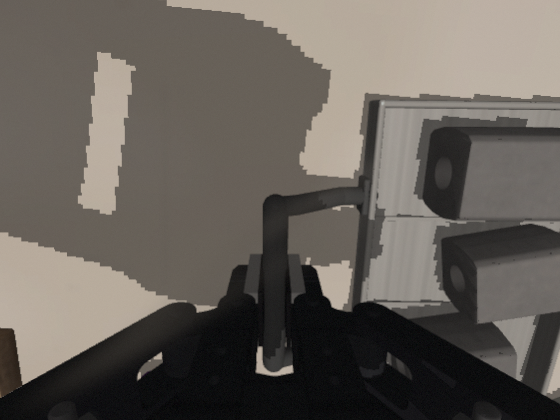

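Run:
```python
from h import *
z=np.load('w5.npz'); P=cloud('wrist',z['d'],z['T']); q=P[(P[...,2]>.0125)&(P[...,2]<.0195)&(P[...,0]>.53)]
xs=np.arange(.55,.62,.005); e=[np.percentile(q[abs(q[:,0]-x)<.0025][:,1],98) for x in xs]
f=np.polyfit(xs,e,1); print(np.round(e,4),'yaw',np.degrees(np.arctan(f[0])),'y at .5946',np.polyval(f,.5946))
for c in('scene','side'):
    p,d,T=snap(c,c+'3'); P=cloud(c,d,T); q=P[(P[...,2]>.011)&(P[...,2]<.0205)&(P[...,0]>.48)&(P[...,0]<.66)&(P[...,1]>-.06)&(P[...,1]<.135)]
    print(c,len(q),rect(q)); lm(c,['tray','hood','hood_mouth'],T)
```

```text
[0.1071 0.1079 0.1083 0.1085 0.1084 0.1092 0.1098 0.11   0.1104 0.111
 0.1112 0.1117 0.1121 0.1101] yaw 3.7845440627199167 y at .5946 0.11049963364197521
scene 327 ([array([0.576 , 0.0466]), array([0.1829, 0.1584]), np.float64(87.7548)], [[0.4932999908924103, -0.04170000180602074], [0.6516000032424927, -0.0478999987244606], [0.6588000059127808, 0.13490000367164612], [0.5005000233650208, 0.14110000431537628]])
scene tray 0.64 [ 5.964e-01  3.400e-02 -5.000e-04]
scene hood 0.6 [7.373e-01 4.830e-02 4.000e-04]
scene hood 0.2 [ 0.4002 -0.1786  0.0017]
scene hood_mouth 0.68 [ 0.683   0.0431 -0.0011]
side 608 ([array([0.5703, 0.0276]), array([0.1577, 0.172 ]), np.float64(7.6936)], [[0.4805999994277954, 0.1023000031709671], [0.503600001335144, -0.06809999793767929], [0.6599000096321106, -0.04699999839067459], [0.636900007724762, 0.1234000027179718]])
side tray 0.67 [0.5928 0.0368 0.002 ]
side tray 0.33 [ 7.506e-01 -1.382e-01 -1.000e-04]
side hood 0.73 [ 0.7363  0.0511 -0.0028]
```

```bash
python3 -m creep '[{"jaw":2,"delta_pos":[0,0,0],"spin":-0.8},{"jaw":2,"delta_pos":[0,2,0],"spin":0},{"jaw":2,"delta_pos":[0,4,0],"spin":0},{"jaw":2,"delta_pos":[-0.1,6,0],"spin":0},{"jaw":2,"delta_pos":[-0.1,6,0],"spin":0},{"jaw":2,"delta_pos":[-0.1,6,0],"spin":0},{"jaw":2,"delta_pos":[-0.1,6,0],"spin":0},{"jaw":2,"delta_pos":[-0.1,6,0],"spin":0},{"jaw":2,"delta_pos":[0,4,0],"spin":0},{"jaw":2,"delta_pos":[0,2,0],"spin":0},{"jaw":2,"delta_pos":[0,0,0],"spin":0}]'
python3 -m creep '[{"jaw":2,"delta_pos":[0,2,0],"spin":0},{"jaw":2,"delta_pos":[-0.1,4,0],"spin":0},{"jaw":2,"delta_pos":[-0.1,5,0],"spin":0},{"jaw":2,"delta_pos":[0,4,0],"spin":0},{"jaw":2,"delta_pos":[0,3,0],"spin":0}]'
python3 - <<'E'
from h import *
s=ctrl.state(); Rt=R.from_quat(s['ee_rot']).as_matrix(); print(Rt.T@s['wrist_force'],s['wrist_torque'])
E
```

```text
t: 10.35
eef_pos: [0.5423, 0.0333, -0.0265]
ee_rot: [0.668, 0.744, -0.004, -0.005]
wrist_force: [-11.6, -2.5, 15.7]
grip_width: 0.0084
grip_force: 40.4
t: 10.77
eef_pos: [0.5611, 0.035, -0.0269]
ee_rot: [0.669, 0.744, -0.003, -0.004]
wrist_force: [-8.7, -0.4, 8.7]
grip_width: 0.0082
grip_force: 40.3
[ 0.4957766  -8.80671805 -8.62477423] [-0.24462544  1.1783501  -0.06390517]
```

```bash
python3 -m creep '[{"jaw":2,"delta_pos":[0,2,-0.3],"spin":0},{"jaw":2,"delta_pos":[-0.1,4,-0.3],"spin":0},{"jaw":2,"delta_pos":[-0.1,5,0],"spin":0},{"jaw":2,"delta_pos":[-0.1,5,0],"spin":0},{"jaw":2,"delta_pos":[-0.1,5,0],"spin":0},{"jaw":2,"delta_pos":[0,4,0],"spin":0},{"jaw":2,"delta_pos":[0,3,0],"spin":0}]'
python3 - <<'E'
from h import *
s=ctrl.state(); Rt=R.from_quat(s['ee_rot']).as_matrix(); print(Rt.T@s['wrist_force'],s['wrist_torque'])
E
```

```text
t: 11.35
eef_pos: [0.589, 0.0376, -0.0265]
ee_rot: [0.669, 0.744, -0.003, -0.004]
wrist_force: [-6.4, -1.4, 7.5]
grip_width: 0.0082
grip_force: 40.1
[-0.73642424 -6.53004047 -7.39985104] [-0.29221363  1.13490472 -0.08174565]
```

```bash
python3 -m creep '[{"jaw":2,"delta_pos":[0,2,0],"spin":0},{"jaw":2,"delta_pos":[0,2,0],"spin":0},{"jaw":2,"delta_pos":[0,2,0],"spin":0}]'; python3 -m creep '[{"jaw":2,"delta_pos":[0,1.5,0],"spin":0},{"jaw":2,"delta_pos":[0,1.5,0],"spin":0}]'; python3 -m creep '[{"jaw":2,"delta_pos":[0,1.5,0],"spin":0},{"jaw":2,"delta_pos":[0,1.5,0],"spin":0}]'
```

```text
t: 11.6
eef_pos: [0.5947, 0.0381, -0.0265]
ee_rot: [0.669, 0.744, -0.003, -0.004]
wrist_force: [-6.6, -2.1, 6.9]
grip_width: 0.0085
grip_force: 40.2
t: 11.77
eef_pos: [0.5977, 0.0384, -0.0265]
ee_rot: [0.669, 0.744, -0.003, -0.004]
wrist_force: [-7.4, -2.6, 8.0]
grip_width: 0.0084
grip_force: 40.1
t: 11.93
eef_pos: [0.6006, 0.0387, -0.0265]
ee_rot: [0.669, 0.744, -0.003, -0.004]
wrist_force: [-6.8, -1.6, 8.6]
grip_width: 0.0084
grip_force: 40.1
```

```bash
for i in 1; do python3 -m creep '[{"jaw":2,"delta_pos":[0,1.5,0],"spin":0},{"jaw":2,"delta_pos":[0,1.5,0],"spin":0}]'; done | grep -E "eef|wrist"; python3 -m creep '[{"jaw":2,"delta_pos":[0,1.5,0],"spin":0},{"jaw":2,"delta_pos":[0,1.5,0],"spin":0}]'| grep -E "eef|wrist"
```

```text
eef_pos: [0.6036, 0.039, -0.0265]
wrist_force: [-7.0, -1.6, 8.4]
eef_pos: [0.6066, 0.0393, -0.0265]
wrist_force: [-6.8, -2.1, 7.5]
```

```bash
python3 -m creep '[{"jaw":2,"delta_pos":[0,1.5,0],"spin":0},{"jaw":2,"delta_pos":[0,1.5,0],"spin":0}]'| grep -E "eef|wrist"
```

```text
eef_pos: [0.6096, 0.0396, -0.0265]
wrist_force: [-7.1, -2.6, 8.1]
```

```bash
python3 -m creep '[{"jaw":2,"delta_pos":[0,1.5,0],"spin":0},{"jaw":2,"delta_pos":[0,1,0],"spin":0}]'| grep -E "eef|wrist"
```

```text
eef_pos: [0.6122, 0.0399, -0.0265]
wrist_force: [-7.6, -2.3, 7.3]
```

```bash
python3 -m creep '[{"jaw":2,"delta_pos":[0,1,0],"spin":0},{"jaw":2,"delta_pos":[0,1,0],"spin":0}]'| grep -E "eef|wrist"
```

```text
eef_pos: [0.614, 0.04, -0.0264]
wrist_force: [-8.2, -2.0, 7.7]
```

```bash
python3 -m creep '[{"jaw":2,"delta_pos":[0,1,0],"spin":0},{"jaw":2,"delta_pos":[0,1,0],"spin":0}]'| grep -E "eef|wrist"
```

```text
eef_pos: [0.6159, 0.0403, -0.0264]
wrist_force: [-7.7, -1.5, 7.8]
```

```bash
python3 -m creep '[{"jaw":2,"delta_pos":[0,1,0],"spin":0},{"jaw":2,"delta_pos":[0,1,0],"spin":0}]'| grep -E "eef|wrist"
```

```text
eef_pos: [0.6177, 0.0405, -0.0265]
wrist_force: [-7.9, -2.2, 8.4]
```

```bash
python3 -m creep '[{"jaw":2,"delta_pos":[0,1,0],"spin":0},{"jaw":2,"delta_pos":[0,1,0],"spin":0}]'| grep -E "eef|wrist"
```

```text
eef_pos: [0.6186, 0.0406, -0.0265]
wrist_force: [-13.5, -2.9, 14.1]
```

```bash
python3 -m creep '[{"jaw":2,"delta_pos":[0,1,0],"spin":0},{"jaw":2,"delta_pos":[0,1,0],"spin":0},{"jaw":2,"delta_pos":[0,0,0],"spin":0}]'| grep -E "eef|wrist"; python3 -c "
from h import *
s=ctrl.state();print(s['wrist_torque'])"
```

```text
eef_pos: [0.6184, 0.0407, -0.0266]
wrist_force: [-19.5, -4.1, 18.2]
[-0.60533573  3.1780802  -0.09600572]
```

```bash
python3 -m creep '[{"jaw":2,"delta_pos":[0,-1.5,0],"spin":0},{"jaw":2,"delta_pos":[0,-1.5,0],"spin":0},{"jaw":2,"delta_pos":[0,-1,0],"spin":0}]'| grep -E "eef|wrist"
```

```text
eef_pos: [0.6189, 0.0407, -0.0264]
wrist_force: [-2.0, 0.8, 2.4]
```

```bash
python3 -m creep '[{"jaw":30,"delta_pos":[0,0,0],"spin":0},{"jaw":30,"delta_pos":[0,0,0],"spin":0},{"jaw":30,"delta_pos":[0,0,0],"spin":0},{"jaw":30,"delta_pos":[0,0,0],"spin":0},{"jaw":30,"delta_pos":[0,0,-10],"spin":0},{"jaw":30,"delta_pos":[0,0,-25],"spin":0},{"jaw":30,"delta_pos":[0,0,-35],"spin":0},{"jaw":30,"delta_pos":[0,0,-30],"spin":0},{"jaw":30,"delta_pos":[0,0,-30],"spin":0},{"jaw":30,"delta_pos":[0,-30,-20],"spin":0},{"jaw":0,"delta_pos":[0,-30,-20],"spin":0},{"jaw":0,"delta_pos":[0,-20,-20],"spin":0},{"jaw":0,"delta_pos":[0,-10,0],"spin":0},{"jaw":0,"delta_pos":[0,0,0],"spin":0}]'
python3 - <<'E'
from h import *
s=ctrl.state(); Rt=R.from_quat(s['ee_rot']).as_matrix(); print(np.degrees(np.arctan2(Rt[1,1],Rt[0,1])))
p,d,T=snap('wrist','w6'); P=cloud('wrist',d,T); np.savez('w6.npz',p=p,d=d,T=T)
lm('wrist',['tray','tray_handle','console','switch_panel','cover_tongue','cover_hinge'],T)
q=P[(P[...,2]>.024)&(P[...,2]<.045)&(P[...,0]>.58)&(P[...,0]<.65)&(P[...,1]>-.03)&(P[...,1]<.1)]; print('handle',rect(q))
for c in('scene','side'):
    p,d,T=snap(c,c+'4'); lm(c,['tray','tray_handle','console','switch_panel','cover_tongue','cover_hinge'],T); P=cloud(c,d,T); np.savez(c+'4.npz',p=p,d=d,T=T)
E
```

```text
t: 14.93
eef_pos: [0.532, 0.0305, 0.1666]
ee_rot: [0.669, 0.743, 0.001, 0.001]
wrist_force: [1.4, -0.6, 0.5]
grip_width: 0.0005
grip_force: 0.0
5.982783876054485
wrist tray 0.85 [ 7.115e-01  4.890e-02 -6.000e-04]
wrist tray_handle 0.88 [0.6219 0.0386 0.0311]
wrist tray_handle 0.17 [7.125e-01 4.720e-02 5.000e-04]
wrist console 0.48 [0.7154 0.0566 0.0033]
handle ([array([0.6287, 0.0417]), array([0.0257, 0.0792]), np.float64(5.1348)], [[0.6123999953269958, 0.07999999821186066], [0.6194999814033508, 0.0012000000569969416], [0.6449999809265137, 0.0034000000450760126], [0.6380000114440918, 0.08229999989271164]])
scene tray 0.64 [ 0.7124  0.0474 -0.0036]
scene tray_handle 0.65 [0.6209 0.0391 0.0304]
scene console 0.64 [ 0.5813 -0.2658  0.0022]
scene switch_panel 0.75 [ 0.5808 -0.2599  0.0647]
scene switch_panel 0.69 [ 5.827e-01 -2.651e-01 -1.000e-04]
scene cover_tongue 0.57 [ 0.5263 -0.2258  0.0692]
scene cover_tongue 0.35 [ 0.5809 -0.2662  0.0625]
scene cover_hinge 0.92 [ 0.6    -0.2763  0.0937]
scene cover_hinge 0.6 [0.7057 0.0061 0.0066]
side tray 0.65 [0.705  0.052  0.0036]
side tray_handle 0.81 [0.6161 0.0448 0.0313]
side console 0.94 [ 0.5801 -0.2579 -0.0019]
side switch_panel 0.82 [ 0.5764 -0.2643  0.0622]
side cover_tongue 0.61 [ 0.5238 -0.2294  0.0725]
side cover_tongue 0.28 [ 0.751  -0.1417  0.0033]
side cover_hinge 0.56 [ 0.6075 -0.2778  0.0947]
```

View pics/w6.png

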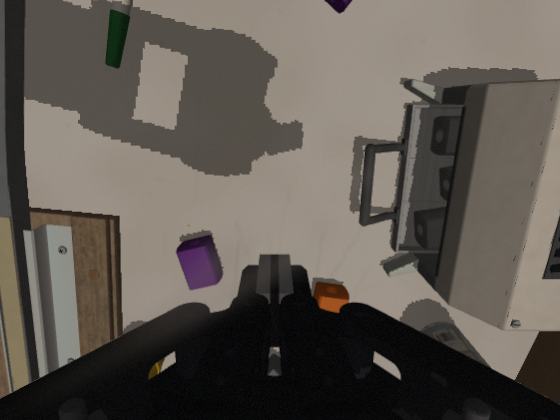

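Run:
```python
from h import *
z=np.load('scene4.npz'); lm('scene',['aerosol','end_cap_yellow','end_cap_dark'],z['T'])
s=ctrl.state(); Rt=R.from_quat(s['ee_rot']).as_matrix()
print(s['joints'],Rt.T@(np.array([.63,-.297,.20])-s['eef_pos'])*1000)
```

```text
scene aerosol 0.71 [ 0.7486 -0.147  -0.0012]
scene end_cap_yellow 0.61 [ 0.4009 -0.178   0.0028]
scene end_cap_yellow 0.55 [ 0.5996 -0.2776  0.0908]
scene end_cap_dark 0.65 [ 0.7546 -0.2774 -0.0024]
[-1.55389760e-01 -9.50151308e-04  1.88110245e+00  3.19749972e-07
  1.26138670e+00 -2.59952216e-01] [-335.96758328   62.87212464  -35.11832159]
```

```bash
python3 -m creep '[{"jaw":30,"delta_pos":[-14,2.6,-15],"spin":0},{"jaw":30,"delta_pos":[-28,5.2,-10],"spin":0},{"jaw":30,"delta_pos":[-28,5.2,-10],"spin":0},{"jaw":30,"delta_pos":[-28,5.2,0],"spin":0},{"jaw":30,"delta_pos":[-28,5.2,0],"spin":0},{"jaw":30,"delta_pos":[-28,5.2,0],"spin":0},{"jaw":30,"delta_pos":[-28,5.2,0],"spin":0},{"jaw":30,"delta_pos":[-28,5.2,0],"spin":0},{"jaw":30,"delta_pos":[-28,5.2,0],"spin":0},{"jaw":30,"delta_pos":[-28,5.2,0],"spin":0},{"jaw":30,"delta_pos":[-28,5.2,0],"spin":0},{"jaw":30,"delta_pos":[-28,5.2,0],"spin":0},{"jaw":30,"delta_pos":[-14,3,0],"spin":0},{"jaw":30,"delta_pos":[0,0,0],"spin":-6},{"jaw":30,"delta_pos":[0,0,0],"spin":-7},{"jaw":30,"delta_pos":[0,0,0],"spin":-7},{"jaw":30,"delta_pos":[0,0,0],"spin":-7},{"jaw":30,"delta_pos":[0,0,0],"spin":-7},{"jaw":30,"delta_pos":[0,0,0],"spin":-7},{"jaw":30,"delta_pos":[0,0,0],"spin":-7}]'
python3 -m creep '[{"jaw":30,"delta_pos":[0,0,0],"spin":-2},{"jaw":30,"delta_pos":[0,0,0],"spin":0}]'
python3 - <<'E'
from h import *
s=ctrl.state(); Rt=R.from_quat(s['ee_rot']).as_matrix(); print(s['joints'],np.degrees(np.arctan2(Rt[1,1],Rt[0,1])))
p,d,T=snap('wrist','w7'); P=cloud('wrist',d,T); np.savez('w7.npz',p=p,d=d,T=T)
lm('wrist',['console','switch_panel','cover_tongue','cover_hinge'],T)
E
```

```text
t: 17.8
eef_pos: [0.6299, -0.297, 0.1996]
ee_rot: [0.306, 0.952, 0.0, -0.0]
wrist_force: [-0.4, -0.8, -0.5]
grip_width: 0.0299
grip_force: 0.0
t: 17.97
eef_pos: [0.6299, -0.297, 0.1997]
ee_rot: [0.292, 0.956, 0.0, -0.0]
wrist_force: [0.5, 0.6, -0.1]
grip_width: 0.0297
grip_force: 0.0
[-6.02994347e-01  3.46494120e-01  1.42175210e+00  1.65209883e-05
  1.37366304e+00 -1.58065295e+00] 56.01552623730636
wrist console 0.83 [ 0.5802 -0.2586 -0.0014]
wrist switch_panel 0.75 [ 0.5823 -0.2617  0.0683]
wrist cover_tongue 0.56 [ 0.5268 -0.2312  0.072 ]
wrist cover_hinge 0.6 [ 0.6045 -0.2781  0.0911]
```

View pics/w7.png

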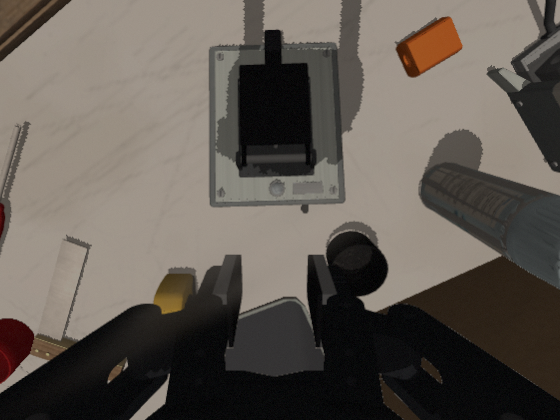

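Run:
```python
from h import *
np.set_printoptions(suppress=True,precision=4)
z=np.load('w7.npz'); P=cloud('wrist',z['d'],z['T']); g=z['p'].max(2)
# tongue: dark & well above panel
for v in range(28,72,4):
    r=[u for u in range(258,292) if P[v,u,2]>.06]; 
    if r: print(v,r[0],r[-1],P[v,r].mean(0),'w',np.linalg.norm(P[v,r[-1]]-P[v,r[0]]))
# panel plane from light-coloured pixels
m=np.zeros(g.shape,bool); m[50:200,216:334]=1; m&=(g>90)
q=P[m]; q=q[~np.isnan(q[:,0])]
for _ in range(3):
    c=q.mean(0); n=np.linalg.svd(q-c,full_matrices=False)[2][2]; n*=np.sign(n[2]); e=(q-c)@n; q=q[abs(e)<.003]
print('panel n',n,'tilt',np.degrees(np.arccos(n[2])),'yaw',np.degrees(np.arctan2(-n[1],-n[0])),len(q),c)
k,r=rect(q); print('panel rect',k,r)
# cover roof
m[:]=0; m[70:135,242:308]=1; q=P[m]; q=q[q[:,2]>.08]; print('roof',rect(q))
c=q.mean(0); n=np.linalg.svd(q-c,full_matrices=False)[2][2]; n*=np.sign(n[2]);print(n,np.degrees(np.arctan2(-n[1],-n[0])))
```

```text
32 265 280 [ 0.5201 -0.2245  0.0713] w 0.012420098820213157
36 265 280 [ 0.5229 -0.2264  0.0734] w 0.012328924208460693
40 265 281 [ 0.5258 -0.2279  0.0748] w 0.013397303016683706
44 265 281 [ 0.5286 -0.2297  0.077 ] w 0.013217013832597492
48 265 281 [ 0.5311 -0.2314  0.0769] w 0.013136086543748315
52 265 281 [ 0.5338 -0.2332  0.0784] w 0.01347220487801832
56 265 281 [ 0.5364 -0.235   0.0795] w 0.013056519475644795
60 265 281 [ 0.5391 -0.2368  0.0811] w 0.01314794345669521
64 265 291 [ 0.544  -0.2352  0.0828] w 0.021094798328326156
68 258 291 [ 0.545  -0.2393  0.0843] w 0.026728266494775256
panel n [-0.3441  0.2151  0.914 ] tilt 23.938603009226096 yaw -32.01062059828814 4385 [ 0.5991 -0.2907  0.079 ]
panel rect [array([ 0.5802, -0.2644]), array([0.1035, 0.1309]), np.float64(57.4727)] [[0.49720001220703125, -0.2727999985218048], [0.6075999736785889, -0.3431999981403351], [0.6632000207901001, -0.25589999556541443], [0.5527999997138977, -0.18549999594688416]]
roof ([array([ 0.5667, -0.254 ]), array([0.0527, 0.0495]), np.float64(56.0578)], [[0.531499981880188, -0.2619999945163727], [0.5724999904632568, -0.2896000146865845], [0.6019999980926514, -0.2459000051021576], [0.5608999729156494, -0.218299999833107]])
[-0.3428  0.2181  0.9138] -32.464102793277334
```

```bash
python3 -m creep '[{"jaw":34,"delta_pos":[0,0,0],"spin":-1.4},{"jaw":34,"delta_pos":[20,0.3,0],"spin":0},{"jaw":34,"delta_pos":[30,0.3,0],"spin":0},{"jaw":34,"delta_pos":[30,0.3,0],"spin":0},{"jaw":34,"delta_pos":[30,0.4,0],"spin":0},{"jaw":34,"delta_pos":[16,0,15],"spin":0},{"jaw":34,"delta_pos":[0,0,35],"spin":0},{"jaw":34,"delta_pos":[0,0,35],"spin":0},{"jaw":34,"delta_pos":[0,0,25],"spin":0},{"jaw":34,"delta_pos":[0,0,15],"spin":0},{"jaw":34,"delta_pos":[0,0,0],"spin":0},{"jaw":34,"delta_pos":[0,0,0],"spin":0}]'
python3 - <<'E'
from h import *
s=ctrl.state(); Rt=R.from_quat(s['ee_rot']).as_matrix()
print(Rt.T@(np.array([.5245,-.228,.012])-s['eef_pos'])*1000)
p,d,T=snap('wrist','w8'); P=cloud('wrist',d,T); np.savez('w8.npz',p=p,d=d,T=T)
E
```

```text
t: 19.22
eef_pos: [0.5242, -0.2278, 0.0745]
ee_rot: [0.281, 0.96, 0.0, -0.001]
wrist_force: [0.3, 0.8, 0.4]
grip_width: 0.0341
grip_force: 0.0
[-4.54110674e-01  3.23994934e-02  6.24940598e+01]
```

View pics/w8.png

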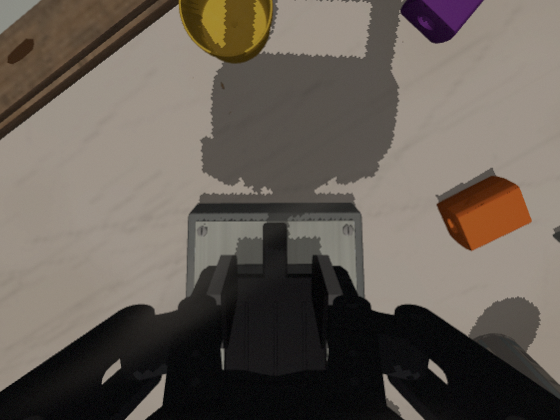

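Tongue at columns 263–287, midway between the fingers (mid 275): aligned. Lowering and gripping it by its sides.

```bash
python3 -m creep '[{"jaw":34,"delta_pos":[0,0,20],"spin":0},{"jaw":34,"delta_pos":[0,0,20],"spin":0},{"jaw":34,"delta_pos":[0,0,14],"spin":0},{"jaw":34,"delta_pos":[0,0,8],"spin":0},{"jaw":34,"delta_pos":[0,0,0],"spin":0},{"jaw":5,"delta_pos":[0,0,0],"spin":0},{"jaw":5,"delta_pos":[0,0,0],"spin":0},{"jaw":5,"delta_pos":[0,0,0],"spin":0},{"jaw":5,"delta_pos":[0,0,0],"spin":0},{"jaw":5,"delta_pos":[0,0,0],"spin":0}]' 30
```

```text
t: 20.1
eef_pos: [0.5259, -0.2287, 0.0145]
ee_rot: [0.281, 0.96, -0.0, 0.002]
wrist_force: [1.6, 1.9, 5.6]
grip_width: 0.0131
grip_force: 30.5
```

```bash
python3 -m creep '[{"jaw":5,"delta_pos":[0.9,0,-4.7],"spin":0},{"jaw":5,"delta_pos":[0.9,0,-4.8],"spin":0},{"jaw":5,"delta_pos":[0.9,0,-9.6],"spin":0},{"jaw":5,"delta_pos":[-0.1,0,-9.7],"spin":0},{"jaw":5,"delta_pos":[-1,0,-9.7],"spin":0},{"jaw":5,"delta_pos":[-2,0,-9.5],"spin":0}]'
python3 -m creep '[{"jaw":5,"delta_pos":[-3,0,-9.2],"spin":0},{"jaw":5,"delta_pos":[-3.9,0,-8.9],"spin":0},{"jaw":5,"delta_pos":[-4.7,0,-8.5],"spin":0}]'
```

```text
t: 20.6
eef_pos: [0.5243, -0.2277, 0.0608]
ee_rot: [0.281, 0.96, 0.0, -0.001]
wrist_force: [3.3, 0.2, -5.1]
grip_width: 0.0131
grip_force: 29.2
t: 20.85
eef_pos: [0.5339, -0.2338, 0.0876]
ee_rot: [0.281, 0.96, 0.001, -0.001]
wrist_force: [0.6, 2.2, -4.1]
grip_width: 0.013
grip_force: 29.7
```

```bash
python3 -m creep '[{"jaw":5,"delta_pos":[-5.5,0,-7.9],"spin":0},{"jaw":5,"delta_pos":[-6.3,0,-7.4],"spin":0},{"jaw":5,"delta_pos":[-7.1,0,-6.7],"spin":0}]'
python3 -m creep '[{"jaw":5,"delta_pos":[-7.6,0,-5.9],"spin":0},{"jaw":5,"delta_pos":[0,0,0],"spin":0}]'
```

```text
t: 21.1
eef_pos: [0.5508, -0.2445, 0.11]
ee_rot: [0.281, 0.96, 0.0, -0.0]
wrist_force: [0.3, 3.8, -3.2]
grip_width: 0.013
grip_force: 30.8
t: 21.27
eef_pos: [0.559, -0.2497, 0.117]
ee_rot: [0.281, 0.96, -0.0, 0.002]
wrist_force: [1.2, 4.4, 0.5]
grip_width: 0.0131
grip_force: 31.6
```

```bash
python3 -m creep '[{"jaw":5,"delta_pos":[-8,0,-5],"spin":0},{"jaw":5,"delta_pos":[0,0,0],"spin":0},{"jaw":40,"delta_pos":[0,0,0],"spin":0},{"jaw":40,"delta_pos":[0,0,0],"spin":0},{"jaw":40,"delta_pos":[0,0,0],"spin":0},{"jaw":40,"delta_pos":[0,0,0],"spin":0},{"jaw":40,"delta_pos":[0,0,0],"spin":0},{"jaw":40,"delta_pos":[0,0,0],"spin":0},{"jaw":40,"delta_pos":[10,0,-10],"spin":0},{"jaw":40,"delta_pos":[30,0,-10],"spin":0},{"jaw":40,"delta_pos":[30,0,-10],"spin":0},{"jaw":40,"delta_pos":[20,0,-10],"spin":0},{"jaw":40,"delta_pos":[0,0,0],"spin":0}]'
python3 - <<'E'
from h import *
np.set_printoptions(suppress=True,precision=4)
c=np.array([.5802,-.2636]); U=np.array([.8425,-.5388]); V=np.array([.5388,.8425])
for cam in('wrist','scene','side'):
    p,d,T=snap(cam,cam+'9'); P=cloud(cam,d,T); np.savez(cam+'9.npz',p=p,d=d,T=T)
    u=(P[...,:2]-c)@U; v=(P[...,:2]-c)@V; Z=P[...,2]
    m=(abs(v)<.035)&(u>-.02)&(u<.1)&(Z>.1)&(Z<.22)
    print(cam,m.sum(), np.percentile(u[m],[2,50,98]) if m.sum() else '', np.percentile(Z[m],[2,50,98]) if m.sum() else '')
    m=(abs(v)<.012)&(u>-.03)&(u<.03)&(Z>.05)&(Z<.1)
    for a in np.arange(-.026,.026,.004):
        w=m&(abs(u-a)<.002)
        if w.sum()>3: print('  u',round(a,3),w.sum(),np.median(Z[w]))
    lm(cam,['cover_tongue','cover_hinge','rocker_near_end','tray'],T)
E
```

```text
t: 22.35
eef_pos: [0.4866, -0.2035, 0.1621]
ee_rot: [0.28, 0.96, -0.0, 0.001]
wrist_force: [0.2, 0.2, -0.5]
grip_width: 0.0399
grip_force: 0.0
wrist 125 [0.0184 0.0219 0.0307] [0.1001 0.1081 0.1166]
  u -0.026 121 0.05677311812030622
  u -0.022 236 0.06269936888343874
  u -0.018 226 0.07357808606140587
  u -0.014 123 0.07577325188692152
  u -0.01 118 0.07666090060032646
  u -0.006 115 0.07733760931990158
  u -0.002 127 0.07821241675587798
  u 0.002 115 0.07912692828725648
  u 0.006 112 0.07999310190466
  u 0.01 105 0.08056059774786223
  u 0.014 103 0.0802198080848801
  u 0.018 28 0.07784938036104738
  u 0.022 135 0.07823227378617043
wrist cover_hinge 0.97 [ 0.6036 -0.2753  0.0948]
wrist rocker_near_end 0.59 [ 0.5602 -0.2513  0.0724]
scene 653 [0.0198 0.0338 0.0474] [0.1033 0.1532 0.1943]
  u -0.026 16 0.055263890218322564
  u -0.022 10 0.0633327022512265
  u -0.018 17 0.07311166898408816
  u -0.014 18 0.07316276644513031
  u -0.01 15 0.07467320228104612
  u -0.006 17 0.07571175452877776
  u -0.002 16 0.07646565736143868
  u 0.002 15 0.07763287217372616
  u 0.006 14 0.0782511989284789
[... 322 characters left out ...]
side 567 [0.0158 0.0342 0.0455] [0.1019 0.1401 0.1917]
  u -0.026 22 0.06264230160640044
  u -0.022 21 0.0686775699447228
  u -0.018 7 0.07577124263643592
  u -0.014 9 0.07705065502671177
  u -0.01 4 0.07716986694991634
  u -0.006 8 0.07780902634118353
  u -0.002 9 0.07845134483060312
  u 0.002 7 0.08000064473626534
  u 0.006 5 0.08032858472534554
  u 0.01 6 0.08054912230530689
  u 0.022 20 0.09206639859349453
side cover_tongue 0.93 [ 0.615  -0.2867  0.188 ]
side cover_hinge 0.97 [ 0.603  -0.2777  0.0966]
side cover_hinge 0.67 [ 0.7537 -0.1409  0.0019]
side rocker_near_end 0.69 [ 0.6037 -0.2729  0.0962]
side rocker_near_end 0.63 [ 0.5635 -0.2447  0.0747]
side tray 0.98 [0.7084 0.0538 0.0037]
```

```bash
python3 -m creep '[{"jaw":85,"delta_pos":[0,0,0],"spin":6},{"jaw":85,"delta_pos":[0,0,0],"spin":7},{"jaw":85,"delta_pos":[0,0,0],"spin":7},{"jaw":85,"delta_pos":[0,0,0],"spin":7},{"jaw":85,"delta_pos":[0,0,0],"spin":7},{"jaw":85,"delta_pos":[0,0,0],"spin":7},{"jaw":85,"delta_pos":[0,0,0],"spin":7},{"jaw":85,"delta_pos":[0,0,0],"spin":7},{"jaw":85,"delta_pos":[0,0,0],"spin":7},{"jaw":85,"delta_pos":[0,0,0],"spin":7},{"jaw":85,"delta_pos":[0,0,0],"spin":7},{"jaw":85,"delta_pos":[0,0,0],"spin":7},{"jaw":85,"delta_pos":[0,0,0],"spin":7},{"jaw":85,"delta_pos":[0,0,0],"spin":0}]'
python3 - <<'E'
from h import *
np.set_printoptions(suppress=True,precision=4)
s=ctrl.state(); Rt=R.from_quat(s['ee_rot']).as_matrix(); print('yang',np.degrees(np.arctan2(Rt[1,1],Rt[0,1])))
for cam in('wrist','scene','side'):
    p,d,T=snap(cam,cam+'a'); P=cloud(cam,d,T)
    Q=(P-s['eef_pos'])@Rt   # tool coords
    m=(abs(Q[...,0])<.02)&(Q[...,1]>.03)&(Q[...,1]<.075)&(Q[...,2]>-.12)&(Q[...,2]<0)
    q=Q[m]; 
    if len(q)<5: print(cam,'none');continue
    print(cam,len(q),'tip z',np.sort(q[:,2])[-5:])
    t=q[:,2].max(); w=q[q[:,2]>t-.02]; print('  near tip: x',w[:,0].min(),w[:,0].max(),'y',w[:,1].min(),w[:,1].max())
tgt=np.array([.5802,-.2636])+np.array([.8425,-.5388])*(-.0675)
print(Rt.T@(np.r_[tgt,.08]-s['eef_pos'])*1000)
E
```

```text
t: 24.27
eef_pos: [0.4879, -0.2046, 0.1604]
ee_rot: [0.878, 0.479, 0.0, 0.0]
wrist_force: [-0.1, -0.1, -0.4]
grip_width: 0.0848
grip_force: 0.0
yang -32.71664001161444
wrist 14183 tip z [-0.0521 -0.0521 -0.0521 -0.0521 -0.0518]
  near tip: x -0.010907240241251635 0.01175934593292403 y 0.043557423140137136 0.05780398742291138
scene 420 tip z [-0.0541 -0.0539 -0.0533 -0.0528 -0.0502]
  near tip: x -0.01262366789555582 0.004491817509720279 y 0.04576255224263729 0.057684598159585015
side 286 tip z [-0.0547 -0.0546 -0.0543 -0.0532 -0.0529]
  near tip: x -0.009621790682961297 0.013182077837144571 y 0.037896381166827114 0.05405609027900384
[ 0.1208 42.0597 80.4024]
```

```bash
python3 -m creep '[{"jaw":85,"delta_pos":[0,12,0],"spin":0},{"jaw":85,"delta_pos":[0.1,20,15],"spin":0},{"jaw":85,"delta_pos":[0,6.5,30],"spin":0},{"jaw":85,"delta_pos":[0,0,35],"spin":0},{"jaw":85,"delta_pos":[0,0,30],"spin":0},{"jaw":85,"delta_pos":[0,0,14],"spin":0},{"jaw":85,"delta_pos":[0,0,6],"spin":0},{"jaw":85,"delta_pos":[0,0,0],"spin":0}]'; python3 -m creep '[{"jaw":85,"delta_pos":[0,0,2.5],"spin":0},{"jaw":85,"delta_pos":[0,0,2.5],"spin":0},{"jaw":85,"delta_pos":[0,0,2],"spin":0}]'
```

```text
t: 25.08
eef_pos: [0.5194, -0.2246, 0.0288]
ee_rot: [0.877, 0.481, -0.001, -0.001]
wrist_force: [0.5, -1.0, -0.1]
grip_width: 0.0852
grip_force: 0.0
t: 25.33
eef_pos: [0.5214, -0.226, 0.0248]
ee_rot: [0.877, 0.48, 0.001, 0.001]
wrist_force: [-0.3, -0.5, 0.6]
grip_width: 0.0849
grip_force: 0.0
```

```bash
python3 -m creep '[{"jaw":85,"delta_pos":[0,-0.5,2],"spin":0},{"jaw":85,"delta_pos":[0,0,2],"spin":0}]'|grep -E "eef|wrist"; python3 -m creep '[{"jaw":85,"delta_pos":[0,0,1.5],"spin":0},{"jaw":85,"delta_pos":[0,0,1.5],"spin":0}]'|grep -E "eef|wrist"
```

```text
eef_pos: [0.5207, -0.2255, 0.0203]
wrist_force: [-1.2, 0.1, 3.1]
eef_pos: [0.52, -0.225, 0.0164]
wrist_force: [-0.3, -0.2, 0.6]
```

```bash
python3 -m creep '[{"jaw":85,"delta_pos":[0,0,1.5],"spin":0},{"jaw":85,"delta_pos":[0,0,0],"spin":0}]'|grep -E "eef|wrist"
```

```text
eef_pos: [0.5194, -0.2246, 0.0142]
wrist_force: [0.3, 0.4, -0.1]
```

```bash
python3 -m creep '[{"jaw":85,"delta_pos":[0,0,-10],"spin":0},{"jaw":85,"delta_pos":[0,-10,-30],"spin":0},{"jaw":85,"delta_pos":[0,-25,-30],"spin":0},{"jaw":85,"delta_pos":[0,-25,-30],"spin":0},{"jaw":85,"delta_pos":[0,-25,-20],"spin":0},{"jaw":85,"delta_pos":[0,-15,0],"spin":0},{"jaw":85,"delta_pos":[0,0,0],"spin":0},{"jaw":85,"delta_pos":[0,0,0],"spin":0}]'
python3 - <<'E'
from h import *
np.set_printoptions(suppress=True,precision=4)
c=np.array([.5802,-.2636]); U=np.array([.8425,-.5388]); V=np.array([.5388,.8425])
for cam in('wrist','scene','side'):
    p,d,T=snap(cam,cam+'b'); P=cloud(cam,d,T)
    u=(P[...,:2]-c)@U; v=(P[...,:2]-c)@V; Z=P[...,2]
    m=(abs(v)<.009)&(u>-.03)&(u<.03)&(Z>.05)&(Z<.1)
    print(cam,[(round(a*1000),round(float(np.median(Z[m&(abs(u-a)<.002)]))*1000,1) if 1 else 0) for a in np.arange(-.022,.02,.004) if (m&(abs(u-a)<.002)).sum()>2])
    lm(cam,['cover_tongue','tray','tray_handle','block_left','block_mid','block_right'],T)
E
```

```text
t: 26.5
eef_pos: [0.4358, -0.1711, 0.1355]
ee_rot: [0.877, 0.48, 0.0, 0.001]
wrist_force: [-0.6, -0.7, -0.5]
grip_width: 0.0847
grip_force: 0.0
wrist [(-22, 63.0), (-18, 68.3), (-14, 71.8), (-10, 74.4), (-6, 77.2), (-2, 80.0), (2, 82.7), (6, 85.4), (10, 85.2), (14, 80.3), (18, 80.2)]
wrist block_right 0.72 [ 0.4658 -0.0595  0.0021]
wrist block_right 0.63 [ 0.6039 -0.1011  0.0043]
scene [(-22, 63.2), (-18, 67.6), (-14, 70.9), (-10, 72.8), (-6, 75.5), (-2, 78.2), (2, 81.5), (6, 84.7), (10, 82.4), (14, 77.7), (18, 77.2)]
scene cover_tongue 0.79 [ 0.6198 -0.2859  0.1926]
scene cover_tongue 0.61 [ 0.568  -0.2517  0.0672]
scene tray 0.69 [ 0.7106  0.0486 -0.0013]
scene tray 0.27 [0.7386 0.0506 0.0018]
scene tray_handle 0.91 [0.6255 0.0395 0.0315]
scene block_left 0.54 [0.7042 0.093  0.0005]
scene block_mid 0.38 [0.7212 0.0536 0.005 ]
scene block_right 0.76 [ 0.4651 -0.0592  0.0025]
scene block_right 0.64 [0.705  0.0036 0.0072]
side [(-22, 67.3), (-18, 71.0), (-14, 73.8), (-10, 76.9), (-6, 79.2), (-2, 82.2), (2, 85.4), (18, 79.6)]
side cover_tongue 0.73 [ 0.7515 -0.1423  0.0033]
side cover_tongue 0.61 [ 0.6177 -0.2901  0.1892]
side tray 0.57 [0.7034 0.0503 0.0037]
side tray_handle 0.56 [0.6202 0.0424 0.0314]
side block_left 0.62 [ 0.5789 -0.2598 -0.0009]
side block_left 0.43 [0.7014 0.0937 0.0059]
side block_right 0.86 [ 0.4626 -0.0576  0.003 ]
side block_right 0.81 [ 0.6068 -0.0948  0.0012]
```

```bash
python3 -c "
from workcell import ctrl
print(ctrl.close_job())"
```

```text
the job is handed in; nothing more can be done
None
```

The job is handed in at about 26.5 s: the tray was pushed in until it met the stop with its blocks still in it, the cover stands open, and the rocker has snapped to on; I inferred that the interlock pin is in from the contact at the stop and did not see it.

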